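# Nest a thumb slug in its jig and hover the cone pilot over it

## Robot

A 7-joint arm with a two-finger parallel gripper is mounted at the origin on the work surface. World frame = base frame: x ahead of the robot, y to its left, z up, the work surface at z = 0. Lengths are in m, angles in rad, forces in N, time in s.
With the tool pointing down it reaches from about 0.425 to 0.925 m from the base axis. Payload 6.8 kg.
Tool frame: the origin (TCP) lies at the very end of the fingers, on their centre line; the grasp point (between the pads) lies r.pinch_z behind it (r.pinch_z is the distance from the TCP to the grasp point, in m); z points along the fingers, y is the line along which they close (so a half turn about z gives the same grasp; the last joint's range is limited). The gripper opens to 85 mm and grips with 20 to 120 N. Pads are 22 mm wide; open, the fingers measure 114 mm over their backs; the gripper's body (76 mm by 85 mm) begins 54 mm behind the grasp point. The pads swing forward as they close: fully open they stand 13 mm farther back than shut.
Start: joints at [-1.304, 0.477, 0.022, 1.555, -0.011, 1.109, -0.083], TCP at [0.247, 0.628, 0.231] pointing down, gripper open.
Joint ranges: [-2.96, 2.96], [-0.34, 2.1], [-1.41, 1.46], [0.24, 2.44], [-1.37, 4.51], [0.17, 1.92], [-2.96, 2.96]. Speed limits (rad/s): [2.39, 2.39, 3.14, 3.14, 3.14, 3.14, 3.14].

## Interface

Orientations are given as a rotation vector (axis times angle).
In Python, from bench import status, grab_frame, camera_model, r gives the robot as it stands. The module is installed in compiled form; this text tells all that it offers.
- The arm moves only by the shell command python3 -m creep 'ROWS' [FORCE]. ROWS is text: rows parted by semicolons, each of 7 numbers parted by spaces: the turn, a rotation vector about the tool's x, y, z in rad, then the shift along the tool's x, y, z in mm, then the opening, from -1 (shut) to 1 (fully open). In form: rx ry rz tx ty tz fingers; .... A call has 1 to 10 rows; each row is the pose to reach, as a shift and turn from the pose commanded when the call began, along the tool's axes at that moment; what a row does not reach only later rows make up. A row lasts 1/8 s, in which the tool goes at most 62.5 mm and 10.7 degrees, less where a joint would pass 70% of its speed; a pose out of reach is approached as far as the arm can. A call with a gripper value outside its range is refused whole. The fingers move at their own pace and stop on an object; FORCE is the grip in N (left out, the last holds). Time passes only in rows, so rows that repeat a pose let the fingers close. It gives the time, the measured TCP pose, the force, the opening and the grip force at its end, in the units of the state.
- status.get_obs(): the state, without advancing time (a new reading comes with each control period).
- grab_frame(name): name is "side" or "top" or "wrist"; returns (picture, depth): 384x512x3 uint8, red, green, blue; 384x512 float32, m along the optical axis (not along the pixel's ray), 0 where there is no reading.
- camera_model(name): a dict with "K" (3x3 intrinsics, pixels), "rvec" (rotation vector, rad) and "tvec" (3), from world to camera coordinates, as OpenCV has them. Camera axes: x right, y down, z forward; pixel columns grow to the right and rows downward; lengths in m; the calibration is good to about 2 mm. A picture is of the moment at which its call begins: read the wrist's pose just before it. camera_model takes no time and is no camera call; for the wrist camera it gives the pose at the moment of the call.
- r.hand_in(): hands the job in; it is judged then, once.
The state is a dict: "clock": time; "joints": joint angles; "qvel": joint speeds; "tau": joint torques, N m; "tcp_pos": TCP position; "orientation": TCP orientation; "contact_force": force on the tool from outside, world axes, zero at the start; "moment": the same for the moment, N m; "grip_width": finger opening in m; "gripper_force": force on a finger pad.
Only numpy, scipy, OpenCV 4.12 (cv2) and the standard library are available. Lean on these libraries where they do the work, as an engineer would, in place of code of your own. Each camera call takes 0.05 s, during which the arm holds its last target. There are 200 camera calls.

## Task

Get the thumb slug ready for its centring check: set the blue reducer cup fully down in the steel ring of the jig, let go of it, then set the black thumb slug fully down inside the reducer, mouth up, and let go of that too. Then carry the brass cone pilot over the tools on the magnetic strip and finish while still holding it upright and still, nose down, about a centimetre above the slug's open mouth and centred over the bore, never letting it touch the slug. Leave the bits and reamer on the strip, the red finger insert and the cleaner bottle undisturbed.

Things in the scene. Friction and masses are not known exactly. Their poses are not given: they have to be found in the camera images.
- block: Raised butcher block slab, 440 x 460 mm, 40 mm thick, fixed on the counter to the robot's right; where it stands differs by a few cm and degrees. Origin: centre of its underside; z up. A dark steel magnetic strip 400 mm long (along the block's x) is screwed to its left (+y) edge, 230 to 244 mm from the origin, its top 33 mm above the block's top. Three drill bits and a reamer cling upright to the strip's left face and stand up to 155 mm above the counter.
- bit_a: Steel drill bit, 18 mm thick, upright on the strip. Origin on its axis level with the strip's top (73 mm above the counter); its top end is 70 mm above the origin, its point 55 mm below; z along it, upward. Leans over and stays so when knocked (light: about 1 N at its top). Stays as it is.
- bit_b: Steel drill bit, 22 mm thick, like bit_a; top end 78 mm above its origin, point 60 mm below. Stays as it is.
- bit_c: Steel drill bit, 25 mm thick, like bit_a; top end 82 mm above its origin, point 60 mm below. Stays as it is.
- reamer: Steel tapered reamer, 22 mm thick, like bit_a; top end 80 mm above its origin, lower end 60 mm below. Stays as it is.
- jig_seat (a point): Centre of the floor inside the jig's ring, 50 mm above the counter; z up. The jig is a fixed grey 120 mm square plate on the block carrying an open steel ring: inside diameter 62 mm, outside 72 mm, rim 24 mm above this point. The reducer goes in here.
- reducer: Loose blue metal reducer cup, plain round: outside diameter 56 mm, inside 47 mm, height 60 mm, floor 5 mm thick, about 0.16 kg. Stands mouth up on the counter. Origin: centre of its underside; z up through the mouth. Seated in the ring it sticks out 36 mm.
- reducer_floor (a point): Centre of the reducer's inner floor, 5 mm above its origin, 55 mm below its rim. The slug goes in here.
- slug: Loose matte black plastic thumb slug, a round tube closed at the bottom: outside diameter 41 mm, height 92 mm, bore 28 mm, about 0.11 kg. Stands mouth up on the counter. Origin: centre of its underside; z up through the mouth. Seated in the reducer it sticks out 37 mm.
- slug_mouth (a point): Centre of the slug's open mouth, in the plane of its rim, 92 mm above the slug's origin.
- pilot: Loose brass cone pilot, 80 mm tall, about 0.3 kg, standing on its flat nose. Origin: centre of the nose (16 mm across), its lowest point; z up. The cone widens to 36 mm across at 26 to 32 mm height; above 36 mm it is a straight round shank of 24 mm diameter, the part to grip.
- insert: Loose red plastic finger insert, small tube 28 mm across, 30 mm tall, 15 g, standing on the counter. Origin: centre of its underside. Bystander.
- cleaner: Loose amber bottle with a black cap, 48 mm across, 110 mm tall, standing on the far right of the block. Origin: centre of its underside. Bystander.
Mind the look-alikes: they are no part of the job. Of the things like the pilot, leave any that is turquoise; of the rest the larger one is meant.

How it is judged:
By the outcome, as a careful person would: the job done as asked, in the order asked, and still so for the second after the job is handed in, while the arm keeps its last pose, push and grip.
It also fails if it takes over 72 s, if anything falls off the work surface, if the arm or the gripper's body presses on something with over 40 N, if the wrist force passes 120 N, or if a joint passes its speed limit or range.

## Working session

There is one attempt and no reset: what is moved stays moved. The work goes in short steps, Python scripts to look and compute and a shell command to move; the robot and the scene stay as the last step left them, time stands still between calls to the robot, and variables do not carry over. Pictures are saved under pics/ and viewed, at most 11 in all, crops included, and the job is handed in when it is done.

```bash
mkdir -p pics; cat > h.py <<'E'
import numpy as np, cv2
from scipy.spatial.transform import Rotation as R
from bench import status, grab_frame, camera_model, r
def cloud(name):
    m=camera_model(name); im,d=grab_frame(name)
    K=np.array(m["K"]);Rm=cv2.Rodrigues(np.array(m["rvec"],float))[0];t=np.array(m["tvec"]).ravel()
    v,u=np.mgrid[:384,:512]
    p=np.stack([(u-K[0,2])/K[0,0]*d,(v-K[1,2])/K[1,1]*d,d],-1)
    return im,d,(p-t)@Rm
def save(n,im): cv2.imwrite("pics/"+n,cv2.cvtColor(im,cv2.COLOR_RGB2BGR))
def rel(T,yaw=None):
    "shift in tool axes (mm) to world TCP target"
    o=status.get_obs();Rt=R.from_rotvec(o["orientation"])
    return np.round(Rt.inv().apply(np.array(T)-o["tcp_pos"])*1000,1)
E
python3 - <<'E'
from h import *
o=status.get_obs();print(o,r.pinch_z)
print(R.from_rotvec(o["orientation"]).as_matrix().round(3))
a=[cloud("side"),cloud("top")]
for n,(im,d,p) in zip(["side","top"],a):
    np.savez(n,im=im,d=d,p=p); save(n+"1.png",im)
E
```

```text
{'clock': 0.0, 'joints': array([-1.30410071,  0.47781521,  0.02233109,  1.55646763, -0.01150393,
        1.10930171, -0.0831194 ]), 'qvel': array([-0.00037962,  0.00217716, -0.00202392,  0.00043184, -0.0003995 ,
       -0.00054889, -0.00066687]), 'tau': array([-1.09942728e-03, -5.96447647e+01,  1.60754833e+00, -2.81193978e+01,
        1.24240288e-02,  9.39383288e-03,  2.11324232e-05]), 'tcp_pos': array([0.24689351, 0.62757821, 0.23030859]), 'orientation': array([-5.85234917e-01, -3.08637889e+00,  2.90772176e-03]), 'contact_force': array([ 0.57068276, -0.65249696,  0.17715164]), 'moment': array([-0.01609505, -0.03194038, -0.03117152]), 'gripper_force': 0.0, 'grip_width': 0.08525526027370939} 0.0187
[[-0.931  0.366 -0.001]
 [ 0.366  0.931 -0.002]
 [-0.    -0.002 -1.   ]]
```

View pics/top1.png

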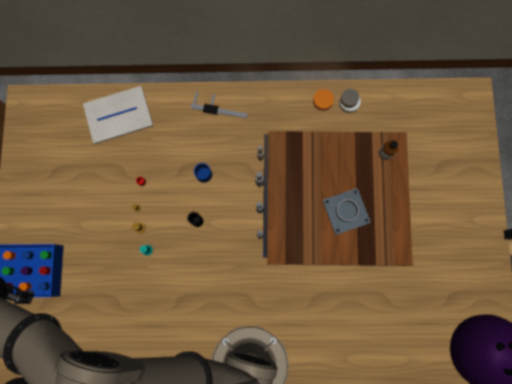

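View pics/side1.png

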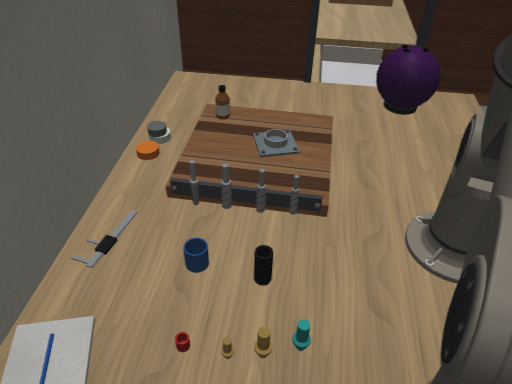

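Top view: reducer is at (203,172), slug (196,219), red insert (141,181) and jig ring (347,210). Pilot candidates are small brass at (137,207), larger brass at (138,227) and turquoise at (146,250); in the side view these are (227,346), (263,340) and (302,333). I choose the larger brass. Next I'll measure everything and check that choice in a close crop.

```bash
python3 - <<'E'
from h import *
S=np.load("side.npz");T=np.load("top.npz")
def circ(name,F,c,w,cond,zlo,zhi):
    p=F["p"];hsv=cv2.cvtColor(F["im"],cv2.COLOR_RGB2HSV).astype(int)
    m=np.zeros(p.shape[:2],bool);m[c[1]-w:c[1]+w,c[0]-w:c[0]+w]=1
    m&=(p[...,2]>zlo)&(p[...,2]<zhi)&cond(hsv)
    q=p[m];
    if len(q)<4: print(name,"few",len(q));return
    print(name,len(q),"mid",((q.min(0)+q.max(0))/2).round(4),"size",np.ptp(q,0).round(3),"zmax",q[:,2].max().round(4))
any_=lambda h:h[...,0]>=0
for n,F,cs in (("top",T,dict(red=(203,172),slug=(196,219),bs=(137,207),bl=(138,227),tq=(146,250),ins=(141,181),ring=(347,210),clean=(390,149))),("side",S,dict(red=(196,255),slug=(263,265),bs=(227,346),bl=(263,340),tq=(302,333),ins=(182,341),ring=(276,139),a=(194,180),b=(226,183),c=(261,188),d=(295,192)))):
    for k,c in cs.items():
        zl=.055 if k in("ring",) else .085 if k in "abcd" or k=="clean" else .012
        circ(n+" "+k,F,c,{"red":18,"slug":22,"ring":16}.get(k,14 if n=="side" else 10),any_,zl,.2)
for k,c in dict(a=(261,154),b=(259,181),c=(260,208),d=(260,236)).items(): circ("top "+k,T,c,7,any_,.085,.2)
save("crop.png",cv2.resize(S["im"][300:370,160:330],None,fx=4,fy=4,interpolation=cv2.INTER_CUBIC))
E
```

```text
top red 180 mid [0.612  0.147  0.0383] size [0.054 0.053 0.052] zmax 0.0645
top slug 165 mid [0.4555 0.1677 0.0561] size [0.041 0.041 0.086] zmax 0.0989
top bs 56 mid [0.4991 0.3648 0.0396] size [0.024 0.02  0.045] zmax 0.0619
top bl 116 mid [0.4337 0.3513 0.0539] size [0.033 0.032 0.064] zmax 0.0857
top tq 115 mid [0.3607 0.3237 0.057 ] size [0.036 0.029 0.062] zmax 0.0881
top ins 48 mid [0.5909 0.357  0.0238] size [0.027 0.025 0.023] zmax 0.0352
top ring 181 mid [ 0.4791 -0.3142  0.0677] size [0.1   0.09  0.025] zmax 0.0804
top clean 217 mid [ 0.6659 -0.4524  0.1205] size [0.047 0.044 0.07 ] zmax 0.1556
side red 656 mid [0.614  0.1518 0.0367] size [0.056 0.056 0.049] zmax 0.0612
side slug 628 mid [0.4563 0.172  0.0528] size [0.04  0.042 0.081] zmax 0.0933
side bs 209 mid [0.5004 0.3712 0.037 ] size [0.024 0.022 0.045] zmax 0.0593
side bl 391 mid [0.4332 0.358  0.0529] size [0.034 0.029 0.058] zmax 0.0818
side tq 396 mid [0.3612 0.331  0.0527] size [0.035 0.03  0.06 ] zmax 0.0826
side ins 176 mid [0.5911 0.361  0.0218] size [0.026 0.028 0.019] zmax 0.0314
side ring 260 mid [ 0.4775 -0.315   0.065 ] size [0.071 0.079 0.02 ] zmax 0.0748
side a 115 mid [ 0.6635 -0.0367  0.1133] size [0.022 0.017 0.056] zmax 0.1415
side b 160 mid [ 0.5781 -0.0315  0.1166] size [0.024 0.018 0.063] zmax 0.1482
side c 134 mid [ 0.4882 -0.0326  0.1143] size [0.023 0.019 0.058] zmax 0.1434
side d 111 mid [ 0.4031 -0.0323  0.1133] size [0.019 0.019 0.056] zmax 0.1412
top a 49 mid [ 0.6604 -0.0427  0.1207] size [0.019 0.019 0.07 ] zmax 0.1556
top b 59 mid [ 0.5753 -0.0387  0.1237] size [0.021 0.025 0.07 ] zmax 0.1588
top c 48 mid [ 0.4849 -0.0393  0.1204] size [0.018 0.022 0.065] zmax 0.1531
top d 31 mid [ 0.4006 -0.0384  0.1178] size [0.015 0.015 0.054] zmax 0.1449
```

View pics/crop.png

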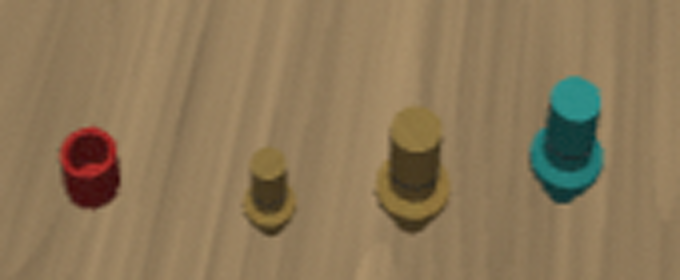

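The larger brass cone is the one at crop (413,165): it is clearly bigger than the brass at (268,190), and the turquoise is at (573,140). Now I'll move above the reducer.

```bash
python3 -m creep '0 0 0 -516 -312 10 1;0 0 0 -516 -312 10 1;0 0 0 -516 -312 10 1;0 0 0 -516 -312 10 1;0 0 0 -516 -312 10 1;0 0 0 -516 -312 10 1;0 0 0 -516 -312 10 1;0 0 0 -516 -312 10 1;0 0 0 -516 -312 10 1;0 0 0 -516 -312 10 1' 40
python3 - <<'E'
from h import *
o=status.get_obs();print(o["tcp_pos"],o["orientation"],o["clock"])
im,d,p=cloud("wrist");np.savez("w",im=im,d=d,p=p);save("w1.png",im)
E
```

```text
clock: 1.35
tcp_pos: [0.6144, 0.1452, 0.2209]
orientation: [0.59, 3.085, -0.002]
contact_force: [-0.7, 0.9, 0.2]
grip_width: 0.0852
gripper_force: 0.0
[0.61439254 0.14518891 0.22093756] [ 5.90455915e-01  3.08545946e+00 -2.07363554e-03] 1.35
```

View pics/w1.png

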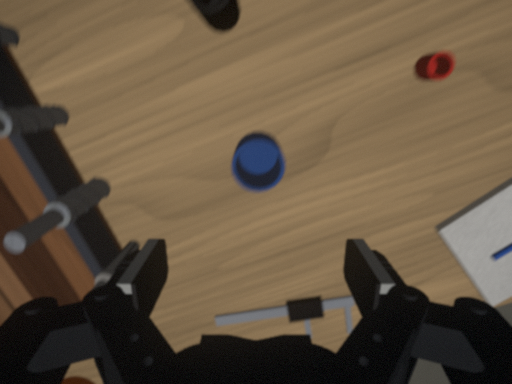

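The wrist view shows the reducer at (258,162) between the fingers, the slug at the top (215,10) and the insert at (436,66). I'll fit the reducer's rim.

```bash
cat >> h.py <<'E'
def top_circle(p,zlo,zhi,c,rad):
    "centre of annulus/disc of points with z in band near xy c (min enclosing circle)"
    m=(p[...,2]>zlo)&(p[...,2]<zhi)&(np.hypot(p[...,0]-c[0],p[...,1]-c[1])<rad)
    q=p[m]
    if len(q)<5: return len(q)
    xy=q[:,:2].astype(np.float32)
    (cx,cy),rr=cv2.minEnclosingCircle(xy*1000)
    lo,hi=np.percentile(xy,[2,98],axis=0)
    return len(q),(round(cx/1000,4),round(cy/1000,4)),"R",round(rr,1),"pct mid",((lo+hi)/2).round(4),"span",(hi-lo).round(4),"z95",np.percentile(q[:,2],95).round(4)
E
python3 - <<'E'
from h import *
p=np.load("w.npz")["p"]
print(top_circle(p,.054,.07,(.613,.149),.05))
print(top_circle(p,.02,.07,(.613,.149),.05))
print("table z",np.median(p[200:230,200:320,2]))
E
```

```text
(772, (0.6141, 0.1492), 'R', 27.9, 'pct mid', array([0.6137, 0.1494]), 'span', array([0.0526, 0.0524]), 'z95', np.float64(0.0622))
(1398, (0.6141, 0.1493), 'R', 27.9, 'pct mid', array([0.6131, 0.1496]), 'span', array([0.0526, 0.0515]), 'z95', np.float64(0.062))
table z 0.0011751051444677523
```

```bash
python3 -m creep '0 0 0 0 1 60 1;0 0 0 0 1 110 1;0 0 0 0 1 110 1'; python3 -c "
from h import *;print(rel((.614,.149,.03)))"
```

```text
clock: 1.78
tcp_pos: [0.6099, 0.1492, 0.1073]
orientation: [-0.583, -3.079, 0.007]
contact_force: [-1.8, 0.5, 0.9]
grip_width: 0.0852
gripper_force: 0.0
[-4.5  1.7 77.3]
```

```bash
python3 -m creep '0 0 0 -2 0 45 1;0 0 0 -2 0 77 1;0 0 0 -2 0 77 1;0 0 0 -2 0 77 1'; python3 -c "
from h import *;print(rel((.614,.149,.03)))"
```

```text
clock: 2.28
tcp_pos: [0.617, 0.1497, 0.0369]
orientation: [0.585, 3.084, 0.003]
contact_force: [0.3, -0.3, 0.7]
grip_width: 0.0852
gripper_force: 0.0
[ 2.6 -1.7  6.9]
```

```bash
python3 -m creep '0 0 0 0 0 0 1;0 0 0 0 0 0 1'; python3 -c "
from h import *;print(rel((.614,.149,.03)))"
```

```text
clock: 2.52
tcp_pos: [0.6161, 0.1494, 0.0357]
orientation: [0.585, 3.085, 0.002]
contact_force: [-0.1, -0.0, 0.5]
grip_width: 0.0852
gripper_force: 0.0
[ 1.8 -1.2  5.7]
```

```bash
python3 -m creep '0 0 0 2 -1 6 1;0 0 0 2 -1 6 1;0 0 0 2 -1 6 -1;0 0 0 2 -1 6 -1;0 0 0 2 -1 6 -1;0 0 0 2 -1 6 -1;0 0 0 2 -1 6 -1;0 0 0 2 -1 6 -1' 40; python3 -c "
from h import *;o=status.get_obs();print(rel((.614,.149,.03)),o['qvel'].round(3))"
```

```text
clock: 3.52
tcp_pos: [0.6134, 0.1489, 0.0286]
orientation: [0.585, 3.086, 0.0]
contact_force: [0.6, -0.6, 4.8]
grip_width: 0.0543
gripper_force: 42.9
[-0.5  0.3 -1.4] [ 0.002 -0.001  0.001  0.001  0.001 -0.003 -0.   ]
```

```bash
python3 -m creep '0 0 0 0 0 -50 -1;0 0 0 0 0 -110 -1;0 0 0 0 0 -170 -1;0 0 0 0 0 -205 -1;0 0 0 0 0 -205 -1;0 0 0 0 0 -205 -1'
python3 -m creep '0 0 0 -4 -48 0 -1;0 0 0 -8 -96 0 -1;0 0 0 -12 -144 0 -1;0 0 0 -16 -192 0 -1;0 0 0 -22 -240 0 -1;0 0 0 -26 -288 0 -1;0 0 0 -32 -336 0 -1;0 0 0 -36 -384 0 -1;0 0 0 -40 -432 0 -1;0 0 0 -42 -450 0 -1'
python3 -m creep '0 0 0 -2 -31 0 -1;0 0 0 -2 -31 0 -1;0 0 0 -2 -31 0 -1'
python3 - <<'E'
from h import *
im,d,p=cloud("wrist");np.savez("w",im=im,d=d,p=p);save("w2.png",im)
t=cloud("top");np.savez("t2",p=t[2])
for q in(p,t[2]):print(top_circle(q,.062,.078,(.479,-.315),.06))
E
```

```text
clock: 4.28
tcp_pos: [0.6119, 0.1488, 0.2316]
orientation: [-0.584, -3.084, 0.002]
contact_force: [0.3, -0.5, -1.2]
grip_width: 0.054
gripper_force: 43.3
clock: 5.52
tcp_pos: [0.4846, -0.288, 0.2313]
orientation: [-0.592, -3.081, 0.001]
contact_force: [-0.2, 0.0, -1.2]
grip_width: 0.054
gripper_force: 43.3
clock: 5.9
tcp_pos: [0.478, -0.3133, 0.2321]
orientation: [-0.583, -3.085, -0.002]
contact_force: [1.0, 0.1, -1.2]
grip_width: 0.0546
gripper_force: 43.3
(864, (0.4774, -0.3163), 'R', 35.9, 'pct mid', array([ 0.4723, -0.3163]), 'span', array([0.06  , 0.0682]), 'z95', np.float64(0.0762))
(35, (0.4845, -0.2966), 'R', 26.9, 'pct mid', array([ 0.4841, -0.2941]), 'span', array([0.0479, 0.0255]), 'z95', np.float64(0.0763))
```

View pics/w2.png

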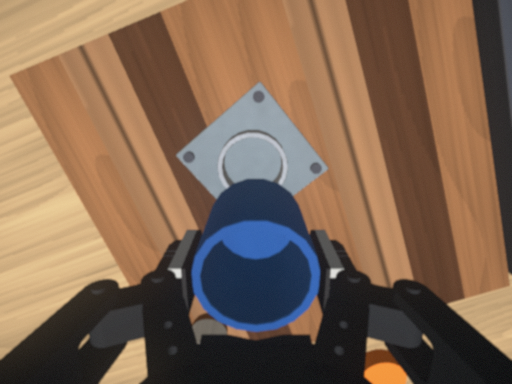

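The wrist view shows the ring at (253,162), and the held reducer centred between the fingers with its rim at (256,275). Now the reducer's rim position, to get the offset between the two.

```bash
python3 - <<'E'
from h import *
w=np.load("w.npz");p=w["p"];h=cv2.cvtColor(w["im"],cv2.COLOR_RGB2HSV)
b=(h[...,0]>95)&(h[...,0]<130)&(h[...,1]>120)
q=p[b];print("zmax",np.percentile(q[:,2],[1,50,99]))
p2=p.copy();p2[~b]=0
zt=np.percentile(q[:,2],99);print(top_circle(p2,zt-.006,zt+.005,(.478,-.313),.06))
# ring by least squares on outer+inner points
m=(p[...,2]>.068)&(p[...,2]<.08)&(np.hypot(p[...,0]-.4774,p[...,1]+.3163)<.045)
x=p[m];
for it in range(1):
    from scipy.optimize import least_squares
    s=least_squares(lambda c:np.hypot(x[:,0]-c[0],x[:,1]-c[1])-.0335,[.4774,-.3163],loss="soft_l1",f_scale=.003);print(s.x,len(x))
print(rel((.4774,-.3163,.1)))
E
```

```text
zmax [0.20883667 0.24933935 0.26563091]
(4438, (0.4787, -0.3138), 'R', 28.1, 'pct mid', array([ 0.4778, -0.3132]), 'span', array([0.0525, 0.052 ]), 'z95', np.float64(0.2653))
[ 0.4772422  -0.31631536] 781
[ -0.4  -3.5 132.6]
```

```bash
python3 -m creep '0 0 0 0 -3 40 -1;0 0 0 0 -3 80 -1;0 0 0 0 -3 110 -1;0 0 0 0 -3 118 -1;0 0 0 0 -3 118 -1;0 0 0 0 -3 118 -1'
cat > m.py <<'E'
from h import *
o=status.get_obs()
im,d,p=cloud("wrist");h=cv2.cvtColor(im,cv2.COLOR_RGB2HSV)
b=(h[...,0]>95)&(h[...,0]<130)&(h[...,1]>120)
q=p[b];p2=p.copy();p2[~b]=0;zt=np.percentile(q[:,2],99)
print(o["tcp_pos"],top_circle(p2,zt-.006,zt+.005,o["tcp_pos"][:2],.06))
print(top_circle(p,.068,.08,(.4774,-.3163),.045))
save("m.png",im)
E
python3 m.py
```

```text
clock: 6.75
tcp_pos: [0.4778, -0.318, 0.1166]
orientation: [0.584, 3.084, -0.001]
contact_force: [0.2, -0.1, -0.9]
grip_width: 0.054
gripper_force: 43.2
[ 0.47779513 -0.31795247  0.11663225] (4466, (0.4788, -0.3188), 'R', 28.8, 'pct mid', array([ 0.4774, -0.3179]), 'span', array([0.0522, 0.0522]), 'z95', np.float64(0.1499))
(1570, (0.4774, -0.3164), 'R', 35.9, 'pct mid', array([ 0.4687, -0.3155]), 'span', array([0.053, 0.067]), 'z95', np.float64(0.076))
```

```bash
python3 -m creep '0 0 0 0 2 4 -1;0 0 0 0 2 12 -1;0 0 0 0 2 20 -1;0 0 0 0 2 26 -1;0 0 0 0 2 26 -1;0 0 0 0 2 26 -1'
python3 m.py
```

```text
clock: 7.55
tcp_pos: [0.4776, -0.3159, 0.0893]
orientation: [0.586, 3.086, -0.0]
contact_force: [-0.3, 0.8, -2.0]
grip_width: 0.054
gripper_force: 43.3
[ 0.47757529 -0.31589335  0.08934125] (4483, (0.4785, -0.3161), 'R', 28.5, 'pct mid', array([ 0.4772, -0.3158]), 'span', array([0.0522, 0.0523]), 'z95', np.float64(0.1226))
(3377, (0.4756, -0.3161), 'R', 35.6, 'pct mid', array([ 0.4721, -0.314 ]), 'span', array([0.0594, 0.0631]), 'z95', np.float64(0.0787))
```

Base is 13 mm below the rim without contact; continue to the seat.

```bash
python3 -m creep '0 0 0 0 0 5 -1;0 0 0 0 0 9 -1;0 0 0 0 0 11 -1;0 0 0 0 0 12 -1;0 0 0 0 0 12 -1'

```

```text
clock: 8.22
tcp_pos: [0.4774, -0.3156, 0.0786]
orientation: [-0.586, -3.086, -0.002]
contact_force: [-4.5, 4.1, 13.1]
grip_width: 0.0541
gripper_force: 44.7
```

```bash
python3 -m creep '0 0 0 0 0 -1 -1;0 0 0 0 0 -1 1;0 0 0 0 0 -1 1;0 0 0 0 0 -1 1;0 0 0 0 0 -1 1;0 0 0 0 0 -50 1;0 0 0 0 0 -100 1;0 0 0 0 0 -135 1;0 0 0 0 0 -135 1;0 0 0 0 0 -135 1'
python3 - <<'E'
from h import *
o=status.get_obs();print(o["tcp_pos"])
im,d,p=cloud("wrist");save("w3.png",im)
h=cv2.cvtColor(im,cv2.COLOR_RGB2HSV)
b=(h[...,0]>95)&(h[...,0]<130)&(h[...,1]>120);p2=p.copy();p2[~b]=0
print(top_circle(p2,.1,.12,(.4774,-.3163),.06),top_circle(p,.068,.08,(.4774,-.3163),.045))
print(rel((.456,.170,.23)))
E
```

```text
clock: 9.48
tcp_pos: [0.4771, -0.3153, 0.2116]
orientation: [-0.585, -3.086, -0.001]
contact_force: [0.1, 1.2, -0.8]
grip_width: 0.0855
gripper_force: 0.0
[ 0.47713792 -0.31532186  0.21158572]
(1153, (0.4778, -0.3159), 'R', 27.4, 'pct mid', array([ 0.4772, -0.3157]), 'span', array([0.0521, 0.0513]), 'z95', np.float64(0.112)) (1081, (0.4772, -0.3165), 'R', 35.7, 'pct mid', array([ 0.4721, -0.3162]), 'span', array([0.059 , 0.0677]), 'z95', np.float64(0.0781))
[197.  443.9 -18.4]
```

View pics/w3.png

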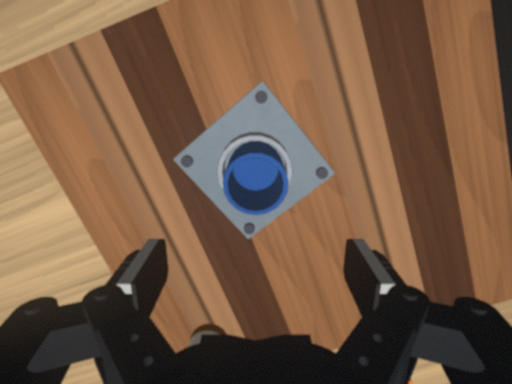

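The reducer is seated upright in the ring at (256,175), rim z ≈ 0.11. Now to the slug.

```bash
python3 -m creep '0 0 0 10 25 -20 1;0 0 0 30 70 -20 1;0 0 0 52 118 -20 1;0 0 0 74 166 -20 1;0 0 0 96 216 -20 1;0 0 0 118 266 -20 1;0 0 0 140 316 -20 1;0 0 0 162 366 -20 1;0 0 0 184 414 -20 1;0 0 0 197 444 -20 1'
python3 -m creep '0 0 0 0 0 0 1;0 0 0 0 0 0 1'
python3 - <<'E'
from h import *
o=status.get_obs();print(o["tcp_pos"])
im,d,p=cloud("wrist");np.savez("w",im=im,d=d,p=p)
print(top_circle(p,.08,.1,(.456,.17),.05),top_circle(p,.02,.1,(.456,.17),.05))
print(rel((.456,.170,.062)))
E
```

```text
clock: 10.78
tcp_pos: [0.4554, 0.1721, 0.2309]
orientation: [-0.58, -3.085, 0.002]
contact_force: [0.1, 0.1, 0.5]
grip_width: 0.0853
gripper_force: 0.0
clock: 11.02
tcp_pos: [0.4563, 0.1685, 0.2312]
orientation: [-0.586, -3.085, 0.003]
contact_force: [-0.2, 0.0, -0.6]
grip_width: 0.0855
gripper_force: 0.0
[0.45630052 0.16849095 0.23123232]
(899, (0.4563, 0.1698), 'R', 20.3, 'pct mid', array([0.4557, 0.1702]), 'span', array([0.0378, 0.0371]), 'z95', np.float64(0.0941)) (1587, (0.4562, 0.1699), 'R', 20.3, 'pct mid', array([0.4551, 0.1706]), 'span', array([0.0373, 0.0367]), 'z95', np.float64(0.0939))
[  1.    1.9 169.5]
```

Slug at (0.456,0.170), R 20.3 as expected. Descend and grip.

```bash
python3 -m creep '0 0 0 0 1 55 1;0 0 0 0 1 110 1;0 0 0 0 1 150 1;0 0 0 0 1 168 1;0 0 0 0 1 168 1;0 0 0 0 1 168 1;0 0 0 0 1 168 1'
python3 -c "
from h import *;print(rel((.456,.170,.062)))"
```

```text
clock: 11.95
tcp_pos: [0.458, 0.1705, 0.0654]
orientation: [0.586, 3.085, 0.002]
contact_force: [-0.8, -0.6, 0.6]
grip_width: 0.0852
gripper_force: 0.0
[ 1.6 -1.2  3.4]
```

```bash
python3 -m creep '0 0 0 1 -1 2 1;0 0 0 1 -1 2 -1;0 0 0 1 -1 2 -1;0 0 0 1 -1 2 -1;0 0 0 1 -1 2 -1;0 0 0 1 -1 2 -1;0 0 0 1 -1 2 -1;0 0 0 1 -1 2 -1' 35
python3 -m creep '0 0 0 0 0 -40 -1;0 0 0 0 0 -90 -1;0 0 0 0 0 -140 -1;0 0 0 0 0 -190 -1;0 0 0 0 0 -205 -1;0 0 0 0 0 -205 -1;0 0 0 0 0 -205 -1'
python3 -c "
from h import *;print(rel((.4775,-.316,.265)))"
```

```text
clock: 12.95
tcp_pos: [0.456, 0.1701, 0.0626]
orientation: [0.585, 3.086, 0.0]
contact_force: [-1.5, -0.1, 5.4]
grip_width: 0.0405
gripper_force: 35.2
clock: 13.82
tcp_pos: [0.4548, 0.1694, 0.2653]
orientation: [-0.585, -3.084, 0.004]
contact_force: [-0.0, 0.5, -1.4]
grip_width: 0.0403
gripper_force: 35.9
[-198.8 -443.4    1.1]
```

```bash
python3 -m creep '0 0 0 -15 -34 0 -1;0 0 0 -36 -82 0 -1;0 0 0 -58 -130 0 -1;0 0 0 -80 -178 0 -1;0 0 0 -102 -228 0 -1;0 0 0 -124 -278 0 -1;0 0 0 -146 -326 0 -1;0 0 0 -168 -374 0 -1;0 0 0 -188 -420 0 -1;0 0 0 -198 -443 0 -1'
python3 -m creep '0 0 0 0 0 0 -1;0 0 0 0 0 0 -1;0 0 0 0 0 0 -1'
cat > m2.py <<'E'
from h import *
o=status.get_obs()
im,d,p=cloud("wrist");h=cv2.cvtColor(im,cv2.COLOR_RGB2HSV)
b=(h[...,0]>95)&(h[...,0]<130)&(h[...,1]>120)
p2=p.copy();p2[~b]=0
print(o["tcp_pos"]);print("cup",top_circle(p2,.1,.12,(.4775,-.316),.045))
z=o["tcp_pos"][2]+.0294
q=p.copy();q[b]=0
dd=np.hypot(p[...,0]-o["tcp_pos"][0],p[...,1]-o["tcp_pos"][1])
q[d==0]=0
print("slug",top_circle(q,z-.004,z+.006,o["tcp_pos"][:2],.0235))
print("to",rel((.4775,-.316,.1176)))
save("m.png",im)
E
python3 m2.py
```

```text
clock: 15.08
tcp_pos: [0.4762, -0.3176, 0.2652]
orientation: [-0.59, -3.082, 0.002]
contact_force: [-0.1, 1.0, -0.7]
grip_width: 0.0404
gripper_force: 35.9
clock: 15.45
tcp_pos: [0.4781, -0.3132, 0.2667]
orientation: [-0.582, -3.086, -0.001]
contact_force: [-0.2, -0.2, -0.9]
grip_width: 0.0404
gripper_force: 35.9
[ 0.47811152 -0.31318743  0.26669939]
cup (538, (0.4772, -0.3156), 'R', 27.1, 'pct mid', array([ 0.4737, -0.3156]), 'span', array([0.0451, 0.0517]), 'z95', np.float64(0.1122))
slug (4173, (0.478, -0.3132), 'R', 23.4, 'pct mid', array([ 0.4779, -0.3129]), 'span', array([0.0373, 0.0397]), 'z95', np.float64(0.2982))
to [ -0.4  -2.8 149.4]
```

View pics/m.png

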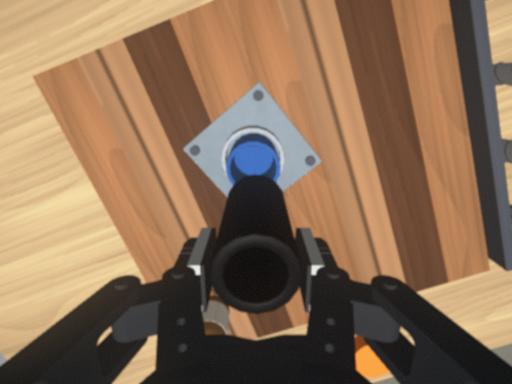

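The slug is held upright with its mouth at (255,272), and the seated cup is beyond it at (253,160). Descend to just above the cup.

```bash
python3 -m creep '0 0 0 0 -2.5 40 -1;0 0 0 0 -2.5 75 -1;0 0 0 0 -2.5 87 -1;0 0 0 0 -2.5 87 -1;0 0 0 0 -2.5 87 -1;0 0 0 0 -2.5 87 -1'
python3 m2.py
```

```text
clock: 16.25
tcp_pos: [0.4777, -0.3175, 0.1816]
orientation: [0.585, 3.084, -0.001]
contact_force: [0.1, -0.7, -1.2]
grip_width: 0.0405
gripper_force: 35.9
[ 0.47772958 -0.31754066  0.1815842 ]
cup (885, (0.4777, -0.3158), 'R', 27.3, 'pct mid', array([ 0.4729, -0.3153]), 'span', array([0.0436, 0.051 ]), 'z95', np.float64(0.1121))
slug (4153, (0.4773, -0.3174), 'R', 23.3, 'pct mid', array([ 0.4774, -0.3172]), 'span', array([0.0375, 0.0395]), 'z95', np.float64(0.2131))
to [ 0.7  1.3 63.8]
```

```bash
python3 -m creep '0 0 0 0.3 1.5 4 -1;0 0 0 0.3 1.5 10 -1;0 0 0 0.3 1.5 16 -1;0 0 0 0.3 1.5 20 -1;0 0 0 0.3 1.5 20 -1;0 0 0 0.3 1.5 20 -1'
python3 m2.py
```

```text
clock: 17.05
tcp_pos: [0.4774, -0.3157, 0.1604]
orientation: [0.585, 3.086, -0.0]
contact_force: [-0.1, 0.1, -0.4]
grip_width: 0.0406
gripper_force: 35.9
[ 0.47735266 -0.31572308  0.16037346]
cup (1117, (0.4776, -0.3157), 'R', 27.3, 'pct mid', array([ 0.472 , -0.3155]), 'span', array([0.0418, 0.0515]), 'z95', np.float64(0.112))
slug (4161, (0.4772, -0.3157), 'R', 23.4, 'pct mid', array([ 0.477 , -0.3154]), 'span', array([0.0374, 0.0393]), 'z95', np.float64(0.1919))
to [-0.2 -0.2 42.8]
```

Aligned and 12 mm into the cup without contact; go down.

```bash
python3 -m creep '0 0 0 0 0 12 -1;0 0 0 0 0 24 -1;0 0 0 0 0 34 -1;0 0 0 0 0 40 -1;0 0 0 0 0 42 -1;0 0 0 0 0 42 -1;0 0 0 0 0 42 -1'

```

```text
clock: 17.98
tcp_pos: [0.4775, -0.3158, 0.1186]
orientation: [0.585, 3.086, -0.0]
contact_force: [1.5, -0.2, -1.0]
grip_width: 0.0407
gripper_force: 36.0
```

```bash
python3 -m creep '0 0 0 0 0 2 -1;0 0 0 0 0 2.5 -1;0 0 0 0 0 2.5 -1'

```

```text
clock: 18.35
tcp_pos: [0.478, -0.3161, 0.1177]
orientation: [0.585, 3.084, 0.0]
contact_force: [-3.1, 2.9, 13.2]
grip_width: 0.0407
gripper_force: 37.1
```

```bash
python3 -m creep '0 0 0 0 0 -1 -1;0 0 0 0 0 -1 1;0 0 0 0 0 -1 1;0 0 0 0 0 -1 1;0 0 0 0 0 -1 1;0 0 0 0 0 -40 1;0 0 0 0 0 -90 1;0 0 0 0 0 -115 1;0 0 0 0 0 -115 1;0 0 0 0 0 -115 1'
python3 - <<'E'
from h import *
o=status.get_obs();print(o["tcp_pos"])
im,d,p=cloud("wrist");save("w4.png",im);np.savez("w",im=im,d=d,p=p)
print(top_circle(p,.14,.16,(.4775,-.316),.04),top_circle(p,.1,.116,(.4775,-.316),.032))
print(rel((.4335,.355,.25)))
E
```

```text
clock: 19.6
tcp_pos: [0.4768, -0.3152, 0.2298]
orientation: [-0.585, -3.085, -0.001]
contact_force: [0.1, -0.4, -0.8]
grip_width: 0.0852
gripper_force: 0.0
[ 0.47676764 -0.31516009  0.22980146]
(1229, (0.4783, -0.3161), 'R', 20.4, 'pct mid', array([ 0.4777, -0.3158]), 'span', array([0.0379, 0.0374]), 'z95', np.float64(0.149)) (993, (0.4782, -0.3158), 'R', 27.8, 'pct mid', array([ 0.4725, -0.3156]), 'span', array([0.0429, 0.0523]), 'z95', np.float64(0.1139))
[285.4 607.8 -19.8]
```

View pics/w4.png

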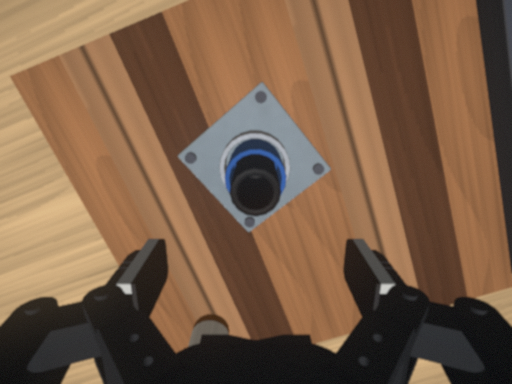

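The slug is upright inside the cup at (255,190), mouth z ≈ 0.148. Its mouth centre is (0.478, −0.316). Now the pilot.

```bash
python3 -m creep '0 0 0 10 22 -20 1;0 0 0 30 66 -20 1;0 0 0 54 116 -20 1;0 0 0 78 166 -20 1;0 0 0 102 218 -20 1;0 0 0 126 270 -20 1;0 0 0 150 322 -20 1;0 0 0 174 374 -20 1;0 0 0 198 424 -20 1;0 0 0 222 474 -20 1'
python3 -m creep '0 0 0 24 50 0 1;0 0 0 46 96 10 1;0 0 0 60 126 20 1;0 0 0 64 134 30 1;0 0 0 64 134 40 1;0 0 0 64 134 40 1;0 0 0 64 134 40 1'
python3 - <<'E'
from h import *
o=status.get_obs();print(o["tcp_pos"])
im,d,p=cloud("wrist");save("w5.png",im);np.savez("w",im=im,d=d,p=p)
print(top_circle(p,.074,.09,(.433,.355),.03),top_circle(p,.022,.04,(.433,.355),.03),top_circle(p,.022,.09,(.433,.355),.03))
print(rel((.4335,.355,.041)))
E
```

```text
clock: 20.9
tcp_pos: [0.4432, 0.2082, 0.2496]
orientation: [-0.585, -3.085, 0.002]
contact_force: [0.8, 0.3, 0.4]
grip_width: 0.0855
gripper_force: 0.0
clock: 21.78
tcp_pos: [0.4343, 0.3536, 0.2111]
orientation: [0.588, 3.086, -0.0]
contact_force: [0.2, 0.7, -0.2]
grip_width: 0.0855
gripper_force: 0.0
[0.43433367 0.35355289 0.21108406]
(524, (0.4333, 0.3539), 'R', 12.0, 'pct mid', array([0.433 , 0.3542]), 'span', array([0.0217, 0.0214]), 'z95', np.float64(0.0823)) (353, (0.4334, 0.3541), 'R', 17.9, 'pct mid', array([0.4303, 0.3542]), 'span', array([0.0282, 0.0334]), 'z95', np.float64(0.0374)) (1035, (0.4334, 0.3541), 'R', 17.9, 'pct mid', array([0.4305, 0.3543]), 'span', array([0.0268, 0.0309]), 'z95', np.float64(0.082))
[  1.3   0.6 170.4]
```

View pics/w5.png

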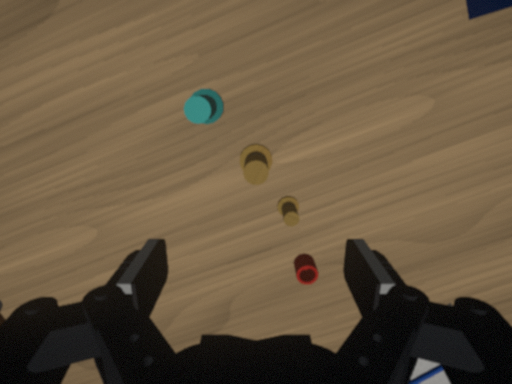

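The pilot is at (256,165), with the small brass at (289,210), turquoise at (203,106) and insert at (306,268), all clear of the fingers. Descend.

```bash
python3 -m creep '0 0 0 1 1 50 1;0 0 0 1 1 100 1;0 0 0 1 1 145 1;0 0 0 1 1 165 1;0 0 0 1 1 168 1;0 0 0 1 1 168 1;0 0 0 1 1 168 1'
python3 -c "
from h import *;print(rel((.4334,.3541,.042)))"
```

```text
clock: 22.7
tcp_pos: [0.434, 0.3568, 0.0442]
orientation: [0.585, 3.085, 0.003]
contact_force: [0.3, -0.2, -0.5]
grip_width: 0.0859
gripper_force: 0.0
[-0.4 -2.8  2.2]
```

```bash
python3 -m creep '0 0 0 0 -2 1 1;0 0 0 0 -2 1 1;0 0 0 0 -2 1 -1;0 0 0 0 -2 1 -1;0 0 0 0 -2 1 -1;0 0 0 0 -2 1 -1;0 0 0 0 -2 1 -1;0 0 0 0 -2 1 -1;0 0 0 0 -2 1 -1;0 0 0 0 -2 1 -1' 60
python3 -m creep '0 0 0 0 0 -20 -1;0 0 0 0 0 -60 -1;0 0 0 0 0 -110 -1;0 0 0 0 0 -160 -1;0 0 0 0 0 -200 -1;0 0 0 0 0 -210 -1;0 0 0 0 0 -210 -1;0 0 0 0 0 -210 -1'
python3 -c "
from h import *;print(rel((.478,-.316,.25)))"
```

```text
clock: 23.95
tcp_pos: [0.4325, 0.3544, 0.0419]
orientation: [0.585, 3.086, 0.001]
contact_force: [-0.7, 0.7, 3.5]
grip_width: 0.0229
gripper_force: 58.6
clock: 24.95
tcp_pos: [0.4314, 0.3534, 0.2494]
orientation: [-0.585, -3.084, 0.005]
contact_force: [-0.1, 0.0, -2.4]
grip_width: 0.0228
gripper_force: 59.1
[-288.3 -605.9    1.2]
```

```bash
python3 -m creep '0 0 0 -10 -20 0 -1;0 0 0 -28 -60 0 -1;0 0 0 -50 -106 0 -1;0 0 0 -73 -154 0 -1;0 0 0 -96 -202 0 -1;0 0 0 -119 -250 0 -1;0 0 0 -142 -298 0 -1;0 0 0 -165 -346 0 -1;0 0 0 -188 -394 0 -1;0 0 0 -211 -442 0 -1'
python3 -m creep '0 0 0 -22 -46 0 -1;0 0 0 -44 -92 0 -1;0 0 0 -60 -126 0 -1;0 0 0 -70 -147 0 -1;0 0 0 -76 -160 0 -1;0 0 0 -77 -162 0 -1;0 0 0 -77 -162 0 -1;0 0 0 -77 -162 0 -1'
cat > m3.py <<'E'
from h import *
o=status.get_obs();z=o["tcp_pos"][2];im,d,p=cloud("wrist");save("f.png",im)
h=cv2.cvtColor(im,cv2.COLOR_RGB2HSV)
b=(h[...,0]>12)&(h[...,0]<35)&(h[...,1]>90);q=p.copy();q[~b]=0
print(o["tcp_pos"],o["orientation"])
print("shank top",top_circle(q,z+.03,z+.045,o["tcp_pos"][:2],.017))
print("cone",top_circle(q,z-.018,z-.003,o["tcp_pos"][:2],.025))
print("mouth",top_circle(p,.14,.152,(.478,-.316),.026))
print("to",rel((.478,-.316,.199)))
E
python3 m3.py
```

```text
clock: 26.2
tcp_pos: [0.4654, -0.1368, 0.251]
orientation: [-0.587, -3.085, 0.0]
contact_force: [1.1, 0.0, -3.0]
grip_width: 0.0225
gripper_force: 59.3
clock: 27.2
tcp_pos: [0.4795, -0.312, 0.2517]
orientation: [-0.583, -3.087, -0.001]
contact_force: [-0.2, -0.3, -3.0]
grip_width: 0.0225
gripper_force: 59.3
[ 0.47952539 -0.31204498  0.25173081] [-5.82816119e-01 -3.08696428e+00 -1.08933370e-03]
shank top (2996, (0.4794, -0.3121), 'R', 16.4, 'pct mid', array([ 0.4799, -0.312 ]), 'span', array([0.0223, 0.0224]), 'z95', np.float64(0.2917))
cone (1066, (0.4756, -0.3102), 'R', 16.9, 'pct mid', array([ 0.4715, -0.3094]), 'span', array([0.017 , 0.0284]), 'z95', np.float64(0.2476))
mouth (1017, (0.4783, -0.316), 'R', 20.4, 'pct mid', array([ 0.4774, -0.3158]), 'span', array([0.037 , 0.0376]), 'z95', np.float64(0.1491))
to [ 0.  -4.2 52.8]
```

View pics/f.png

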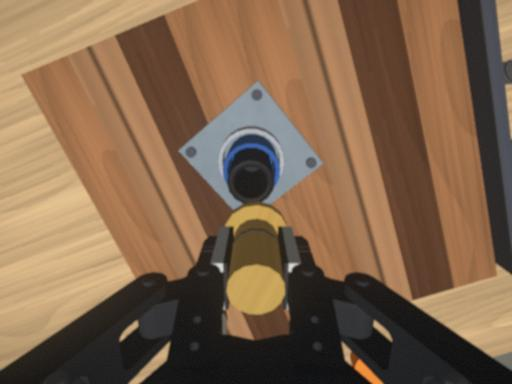

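The pilot is held upright with its top at (256,288), and the slug mouth is at (252,180). Lower and centre.

```bash
python3 -m creep '0 0 0 0 -3.5 15 -1;0 0 0 0 -3.5 30 -1;0 0 0 0 -3.5 42 -1;0 0 0 0 -3.5 46 -1;0 0 0 0 -3.5 46 -1;0 0 0 0 -3.5 46 -1;0 0 0 0 -3.5 46 -1;0 0 0 0 -3.5 46 -1'
python3 m3.py
```

```text
clock: 28.25
tcp_pos: [0.4782, -0.3165, 0.2061]
orientation: [0.585, 3.086, -0.0]
contact_force: [-0.7, -0.3, -2.7]
grip_width: 0.0225
gripper_force: 59.3
[ 0.47815997 -0.3165203   0.20608962] [ 5.85128454e-01  3.08607597e+00 -5.26985182e-05]
shank top (2971, (0.478, -0.3167), 'R', 16.3, 'pct mid', array([ 0.4785, -0.3165]), 'span', array([0.0222, 0.0223]), 'z95', np.float64(0.246))
cone (1077, (0.4743, -0.3147), 'R', 17.0, 'pct mid', array([ 0.47  , -0.3139]), 'span', array([0.0169, 0.0283]), 'z95', np.float64(0.2018))
mouth (949, (0.478, -0.3159), 'R', 20.3, 'pct mid', array([ 0.4738, -0.3156]), 'span', array([0.0305, 0.0376]), 'z95', np.float64(0.149))
to [0.3 0.4 7. ]
```

```bash
python3 -m creep '0 0 0 0.5 0.5 2 -1;0 0 0 0.5 0.5 4 -1;0 0 0 0.5 0.5 6 -1;0 0 0 0.5 0.5 6.5 -1;0 0 0 0.5 0.5 6.5 -1;0 0 0 0.5 0.5 6.5 -1;0 0 0 0.5 0.5 6.5 -1;0 0 0 0.5 0.5 6.5 -1'
python3 m3.py
python3 - <<'E'
from h import *
im,d,p=cloud("side");o=status.get_obs();print(o["qvel"].round(4))
save("s2.png",cv2.resize(im[70:220,170:340],None,fx=4,fy=4,interpolation=cv2.INTER_CUBIC)) 
E
```

```text
clock: 29.3
tcp_pos: [0.4777, -0.3158, 0.1993]
orientation: [0.585, 3.087, 0.0]
contact_force: [-0.2, -0.3, -3.8]
grip_width: 0.0223
gripper_force: 59.3
[ 0.47774314 -0.31580195  0.19931533] [5.85332273e-01 3.08651997e+00 7.09428305e-05]
shank top (2974, (0.4781, -0.3156), 'R', 16.9, 'pct mid', array([ 0.4782, -0.3158]), 'span', array([0.0224, 0.0223]), 'z95', np.float64(0.2393))
cone (1084, (0.4738, -0.3139), 'R', 17.0, 'pct mid', array([ 0.4697, -0.3132]), 'span', array([0.0168, 0.0281]), 'z95', np.float64(0.195))
mouth (938, (0.4777, -0.316), 'R', 20.3, 'pct mid', array([ 0.4728, -0.3155]), 'span', array([0.0285, 0.0374]), 'z95', np.float64(0.149))
to [-0.3 -0.1  0.3]
[ 0.0008 -0.0007  0.0002 -0.0007  0.0029  0.0009  0.0007]
```

View pics/s2.png

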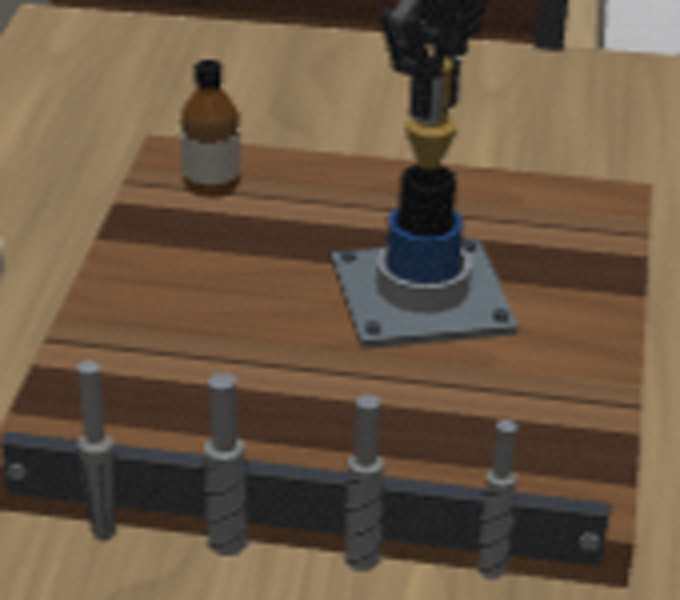

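The side crop shows the pilot's nose at (430,165), centred just above the slug (428,195). Both are seated, the bits stand upright and the bottle is in place.

```bash
python3 -m creep '0 0 0 0 0 0 -1;0 0 0 0 0 0 -1;0 0 0 0 0 0 -1' && python3 -c "
from bench import r;print(r.hand_in())"
```

```text
clock: 29.78
tcp_pos: [0.4777, -0.3158, 0.1993]
orientation: [-0.585, -3.087, -0.0]
contact_force: [0.4, 0.8, -3.0]
grip_width: 0.0224
gripper_force: 59.3
the job is handed in; nothing more can be done
None
```

I handed the job in at 29.8 s: the reducer is seated in the ring with the slug seated in it mouth up, and the brass pilot is held still and upright about 10 mm above the slug's mouth, centred to within about 1 mm; the bits, reamer and bottle looked undisturbed in the last picture, and the red insert was in place when last in view, before I gripped the pilot.

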